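Snap the food box lid shut all round

ROBOT

A 6-joint arm with a two-finger parallel gripper is mounted at the origin on a cart in front of the work surface, level with it; the furniture and walls round the work are solid. World frame = base frame: x ahead of the robot, y to its left, z up, the work surface at z = 0. Lengths are in m, angles in rad, forces in N, time in s.
With the tool pointing down it reaches from about 0.35 to 0.975 m from the base axis. Payload 4.9 kg.
Tool frame: the origin (TCP) lies midway between the tips of the shut fingers; the grasp point (between the pads) lies 19 mm behind it; z points along the fingers, y is the line along which they close (so a half turn about z gives the same grasp; the last joint's range is limited). The gripper opens to 85 mm and grips with 20 to 120 N. Pads are 22 mm wide; open, the fingers measure 114 mm over their backs; the gripper's body (76 mm by 85 mm) begins 54 mm behind the grasp point. The pads swing forward as they close: fully open they stand 13 mm farther back than shut.
Start: joints at [1.141, 0.053, 1.613, -0, 1.476, -0.119], TCP at [0.191, 0.595, 0.231] pointing down, gripper open.
Joint ranges: [-3.01, 3.01], [-1.01, 2.22], [0.06, 2.58], [-1.02, 4.17], [0.09, 2.62], [-3.14, 3.14]. Speed limits (rad/s): [2.57, 2.57, 3.14, 3.14, 3.14, 3.14].

INTERFACE

Orientations are given as a rotation vector (axis times angle).
In Python, from station import ctrl gives the robot as it stands.
- The arm moves only by the shell command python3 -m handwheel 'ROWS' [FORCE]. ROWS is JSON, a list of rows, each an object with "gripper": the gripper command: -1 is fully open, 1 is shut, values between are in proportion; "offset": the shift along the tool's x, y, z in mm, a list of three; "rotation": the turn, a rotation vector about the tool's x, y, z in rad, a list of three. A call has exactly 8 rows; each row is the pose to reach, as a shift and turn from the pose commanded when the call began, along the tool's axes at that moment; what a row does not reach only later rows make up. A row lasts 1/8 s, in which the tool goes at most 62.5 mm and 10.7 degrees, less where a joint would pass 70% of its speed; a pose out of reach is approached as far as the arm can. A call with a gripper value outside its range is refused whole. The fingers move at their own pace and stop on an object; FORCE is the grip in N (left out, the last holds). Time passes only in rows, so rows that repeat a pose let the fingers close, or fill a call up. It gives the time, the measured TCP pose, the force, the opening and the grip force at its end, in the units of the state.
- ctrl.get_obs(): the state, without advancing time (a new reading comes with each control period).
- ctrl.get_image(name): name is "side" or "top"; returns a dict with "image" (420x560x3 uint8, red, green, blue), "fovy" (degrees; the focal length in pixels is half the picture's height over the tangent of half this angle, whatever the lens; pixels are square), "cx", "cy" (the principal point, pixels), "k1" (the pictures are not rectified: a ray, as slopes to the right and down, at radius r is drawn at 1 + k1 r^2 times it, then the intrinsics apply), "xyz" and "attitude" of the camera in the world. Camera axes: x right, y up, looking along -z (the intrinsics and any distortion apply to the point x, -y, -z); pixel columns grow to the right and rows downward; lengths in m; the calibration is good to about 2 mm. A picture is of the moment at which its call begins. There is no depth.
- ctrl.finish_job(): hands the job in; it is judged then, once.
The state is a dict: "t": time; "q": joint angles; "dq": joint speeds; "effort": joint torques, N m; "tool_pos": TCP position; "tool_rot": TCP orientation; "contact_force": force on the tool from outside, world axes, zero at the start; "wrist_torque": the same for the moment, N m; "opening": finger opening in m; "grip_force": force on a finger pad.
Only numpy, scipy, OpenCV 4.12 (cv2) and the standard library are available. Lean on these libraries where they do the work, as an engineer would, in place of code of your own. Each camera call takes 0.05 s, during which the arm holds its last target. There are 200 camera calls.

TASK

The lid of the larger food box has sprung up along all four sides of its rim. Without picking anything up, press the raised rim sections down with the fingertips, one section after another in any order, until every one has snapped shut and lies flat. Leave the box standing about where it is, and do not disturb the other things on the worktop.

Things in the scene. Friction and masses are not known exactly. Their poses are not given: they have to be found in the camera images.
- food_box: The larger food box, loose, about 1 kg with its food: white tub with a grey snap lid, 140 (its x) by 190 (its y) by 66 mm high, the lid fixed on by its middle. Origin at the centre of its underside, z up. The lid has a fixed middle 70 x 120 mm and four small fixed corners, their tops 64 to 65 mm up, and between the corners four rim sections, each hinged to the middle and 35 mm wide from hinge to outer edge; all four stand up at the start.
- lid_middle (a point): Centre of the fixed middle of the larger box's lid, on its top, 65 mm above the underside.
- rim_near (a joint): Rim section of the larger box's lid, side towards the box's -x (a long edge, 117 mm): 0 = standing up at 0.35 rad (outer edge about 12 mm higher than when shut), 0.35 = snapped shut and flat. It snaps: pushed down near its outer edge it resists with about 6 to 9 N at first and less as it gives way, springs back if let go before half way, and past half way snaps shut by itself and stays.
- rim_near_press (a point): Point on the upper face of that rim section, mid-length, 26 mm out from its hinge (9 mm in from the outer edge), the place to press; it moves with the section: about 74 mm above the box's underside while standing up, 65 mm when shut. The outward direction is from lid_middle to this point.
- rim_far (a joint): Rim section of the larger box's lid, side towards the box's +x (a long edge, 117 mm): 0 = standing up at 0.35 rad (outer edge about 12 mm higher than when shut), 0.35 = snapped shut and flat. It snaps: pushed down near its outer edge it resists with about 6 to 9 N at first and less as it gives way, springs back if let go before half way, and past half way snaps shut by itself and stays.
- rim_far_press (a point): Point on the upper face of that rim section, mid-length, 26 mm out from its hinge (9 mm in from the outer edge), the place to press; it moves with the section: about 74 mm above the box's underside while standing up, 65 mm when shut. The outward direction is from lid_middle to this point.
- rim_left (a joint): Rim section of the larger box's lid, side towards the box's +y (a short edge, 67 mm): 0 = standing up at 0.35 rad (outer edge about 12 mm higher than when shut), 0.35 = snapped shut and flat. It snaps: pushed down near its outer edge it resists with about 6 to 9 N at first and less as it gives way, springs back if let go before half way, and past half way snaps shut by itself and stays.
- rim_left_press (a point): Point on the upper face of that rim section, mid-length, 26 mm out from its hinge (9 mm in from the outer edge), the place to press; it moves with the section: about 74 mm above the box's underside while standing up, 65 mm when shut. The outward direction is from lid_middle to this point.
- rim_right (a joint): Rim section of the larger box's lid, side towards the box's -y (a short edge, 67 mm): 0 = standing up at 0.35 rad (outer edge about 12 mm higher than when shut), 0.35 = snapped shut and flat. It snaps: pushed down near its outer edge it resists with about 6 to 9 N at first and less as it gives way, springs back if let go before half way, and past half way snaps shut by itself and stays.
- rim_right_press (a point): Point on the upper face of that rim section, mid-length, 26 mm out from its hinge (9 mm in from the outer edge), the place to press; it moves with the section: about 74 mm above the box's underside while standing up, 65 mm when shut. The outward direction is from lid_middle to this point.
- shut_box: Bystander: a smaller loose food box of the same make, 110 x 150 x 56 mm, its lid already shut flat all round. Origin at the centre of its underside. The two boxes may stand in either order, left and right.
- spice_jar: Bystander, loose: small spice jar with a white cap, 47 mm across, 98 mm high, behind and between the boxes. Origin at the centre of its underside.
- spice_jar_1: Bystander, loose: small spice jar with a red cap, 41 mm across, 105 mm high, in front of and between the boxes. Origin at the centre of its underside.
- tin: Bystander, loose: food tin, 76 mm across, 110 mm high, to the left. Origin at the centre of its underside.
- mug: Bystander, loose: beige mug, 81 x 117 mm, 132 mm high, to the right. Origin at the centre of its underside.
- tumbler: Bystander, loose: clear tumbler, 77 mm across, 93 mm high, to the right. Origin at the centre of its underside.
- flat_tin: Bystander, loose: low flat food tin, 86 mm across, 40 mm high, at the left. Origin at the centre of its underside.

How it is judged:
By the outcome, as a careful person would: the job done as asked, in the order asked, and still so for the second after the job is handed in, with the robot touching nothing.
It also fails if it takes over 56 s, if anything falls off the work surface, if the arm or the gripper's body presses on something with over 40 N, if the wrist force passes 120 N, or if a joint passes its speed limit or range.

## Working session

There is one attempt and no reset: what is moved stays moved. The work goes in short steps, Python scripts to look and compute and a shell command to move; the robot and the scene stay as the last step left them, time stands still between calls to the robot, and variables do not carry over. Pictures are saved under pics/ and viewed, at most 10 in all, crops included, and the job is handed in when it is done.

```bash
mkdir -p pics; cat > h.py <<'E'
import numpy as np, cv2
from scipy.spatial.transform import Rotation as R
from station import ctrl
def cam(name):
    d=ctrl.get_image(name); return d
def rot(a):
    a=np.array(a,float)
    return a if a.shape==(3,3) else (R.from_rotvec(a).as_matrix() if a.size==3 else R.from_quat(a).as_matrix())
def K(d):
    f=d['image'].shape[0]/2/np.tan(np.radians(d['fovy'])/2)
    return np.array([[f,0,d['cx']],[0,f,d['cy']],[0,0,1]]),np.array([d['k1'],0,0,0,0.])
def plane(d,uv,z):
    k,dist=K(d); p=cv2.undistortPoints(np.array(uv,float).reshape(-1,1,2),k,dist).reshape(-1,2)
    r=np.c_[p[:,0],-p[:,1],-np.ones(len(p))]@rot(d['attitude']).T; c=np.array(d['xyz'])
    return c+r*((z-c[2])/r[:,2])[:,None]
def proj(d,P):
    k,dist=K(d); q=(np.atleast_2d(P)-np.array(d['xyz']))@rot(d['attitude']); q=q*[1,-1,-1]
    return cv2.projectPoints(q,np.zeros(3),np.zeros(3),k,dist)[0].reshape(-1,2)
E
python3 - <<'E'
from h import *
for n in('top','side'):
    d=cam(n); cv2.imwrite(f'pics/{n}0.png',d['image'][:,:,::-1]); print(n,{k:v for k,v in d.items() if k!='image'})
print(ctrl.get_obs())
E
```

```text
top {'fovy': 51.45102364240609, 'cx': 278.1305281839113, 'cy': 208.26661051218744, 'k1': -0.13735855488372445, 'xyz': array([-0.15787498, -0.27209696,  1.30733395]), 'attitude': array([ 0.4848486 , -0.29824508, -1.12929693])}
side {'fovy': 47.67531257333265, 'cx': 279.83967395738273, 'cy': 215.33581344871536, 'k1': -0.03556951075360425, 'xyz': array([0.11301805, 0.72248349, 1.28629555]), 'attitude': array([ 0.19686846, -0.72525812, -2.48844827])}
{'t': 0.1, 'q': array([ 1.14099382e+00,  5.33144089e-02,  1.61418104e+00,  3.26851639e-06,
        1.47601808e+00, -1.19065447e-01]), 'dq': array([ 0.00117771, -0.00414473, -0.00106313, -0.00210291,  0.00117552,
       -0.00250207]), 'effort': array([ 1.39150766e-04, -3.94901168e+01, -3.71363211e+01, -1.45998674e-04,
        3.92966977e-03, -2.52227039e-06]), 'tool_pos': array([0.190895  , 0.59452562, 0.23015682]), 'tool_rot': array([-4.86062480e-01, -3.10323203e+00,  2.90252292e-03]), 'contact_force': array([0.42802572, 0.18688038, 0.15017999]), 'wrist_torque': array([-0.02970771, -0.03774036,  0.07661435]), 'grip_force': 0.0, 'opening': 0.08551400279582189}
```

View pics/top0.png

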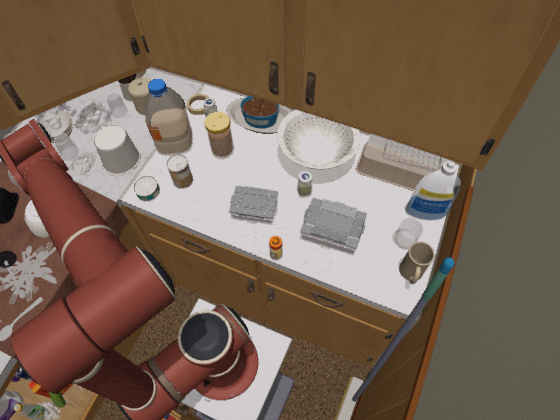

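View pics/side0.png

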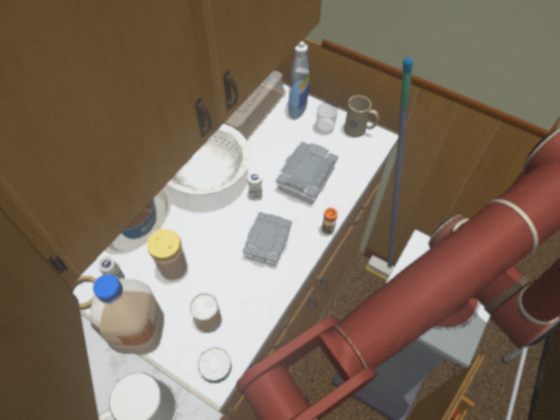

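The larger box (raised rim) is at top px (333,223) and side px (308,170). The smaller one is at (254,203) and (268,238). Next I'll enlarge the larger box in both views.

```bash
python3 - <<'E'
from h import *
a=cv2.imread('pics/top0.png')[190:260,290:380]; b=cv2.imread('pics/side0.png')[130:210,265:350]
im=np.hstack([cv2.resize(a,(400,311),interpolation=2),cv2.resize(b,(331,311),interpolation=2)])
print(400/90,331/85)
cv2.imwrite('pics/crop0.png',im)
E
```

```text
4.444444444444445 3.8941176470588235
```

View pics/crop0.png

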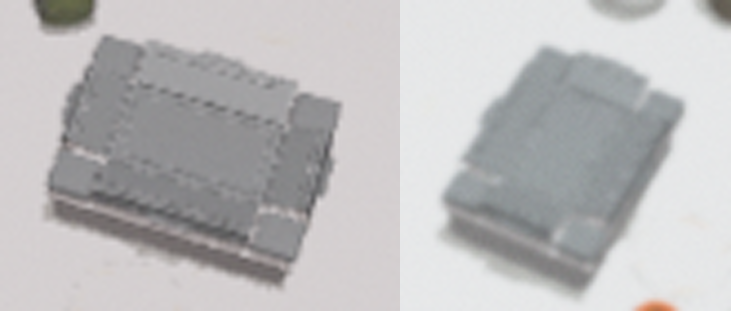

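The crop shows the lid's outer corners. In the top view they are at (103,37), (341,100), (288,264) and (50,194). In the side view they are at (545,45), (684,98), (585,257) and (444,203).

```bash
python3 - <<'E'
from h import *
t,s=cam('top'),cam('side')
ct=np.array([(103,37),(341,100),(288,262),(50,192)])/4.444+[290,190]-.4
cs=(np.array([(545,45),(684,98),(585,255),(444,202)])-[400,0])/3.894+[265,130]-.4
C=[]
for d,c in((t,ct),(s,cs)):
    p=plane(d,c,.064); print(p.round(3)); print('sides',np.linalg.norm(p-np.roll(p,-1,0),axis=1).round(3),'centre',p.mean(0).round(4))
    e=(np.roll(p,-1,0)-p)[:,:2]; print(np.degrees(np.arctan2(e[:,1],e[:,0])).round(1)); C.append(p.mean(0))
# other objects: tool pose
o=ctrl.get_obs(); print(rot(o['tool_rot']).round(3))
# bystanders approx (base centre pixels in top)
for n,uv,z in(('shut',(254,203),.056),('jarwhite',(305,177),.098),('jarred',(276,241),.105),('tumbler',(409,229),.09),('mug',(420,256),.13),('bowl',(316,140),.1)): print(n,plane(t,[uv],z).round(3))
E
```

```text
[[ 0.598 -0.047  0.064]
 [ 0.616 -0.23   0.064]
 [ 0.474 -0.237  0.064]
 [ 0.459 -0.06   0.064]]
sides [0.185 0.143 0.177 0.139] centre [ 0.5368 -0.1433  0.064 ]
[ -84.1 -177.3   94.9    5.5]
[[ 0.612 -0.23   0.064]
 [ 0.482 -0.243  0.064]
 [ 0.471 -0.056  0.064]
 [ 0.595 -0.04   0.064]]
sides [0.131 0.187 0.125 0.191] centre [ 0.5397 -0.1422  0.064 ]
[-174.3   93.3    7.6  -84.9]
[[-0.952  0.306 -0.001]
 [ 0.306  0.952 -0.001]
 [ 0.    -0.001 -1.   ]]
shut [[0.505 0.129 0.056]]
jarwhite [[0.644 0.002 0.098]]
jarred [[ 0.382 -0.008  0.105]]
tumbler [[ 0.595 -0.377  0.09 ]]
mug [[ 0.495 -0.428  0.13 ]]
bowl [[0.808 0.026 0.1  ]]
```

```bash
python3 -m handwheel '[{"gripper":1,"offset":[-30,-30,0],"rotation":[0,0,0]},{"gripper":1,"offset":[-70,-70,0],"rotation":[0,0,0]},{"gripper":1,"offset":[-110,-110,0],"rotation":[0,0,0]},{"gripper":1,"offset":[-150,-150,0],"rotation":[0,0,0]},{"gripper":1,"offset":[-190,-190,0],"rotation":[0,0,0]},{"gripper":1,"offset":[-225,-225,0],"rotation":[0,0,0]},{"gripper":1,"offset":[-260,-258,0],"rotation":[0,0,0]},{"gripper":1,"offset":[-260,-258,0],"rotation":[0,0,0]}]' 20
python3 -m handwheel '[{"gripper":1,"offset":[-30,-30,0],"rotation":[0,0,0]},{"gripper":1,"offset":[-70,-70,10],"rotation":[0,0,0]},{"gripper":1,"offset":[-110,-110,20],"rotation":[0,0,0]},{"gripper":1,"offset":[-150,-150,30],"rotation":[0,0,0]},{"gripper":1,"offset":[-190,-190,50],"rotation":[0,0,0]},{"gripper":1,"offset":[-225,-225,70],"rotation":[0,0,0]},{"gripper":1,"offset":[-263,-258,80],"rotation":[0,0,0]},{"gripper":1,"offset":[-263,-258,80],"rotation":[0,0,0]}]'
cat > m.py <<'E'
from h import *
import sys
o=ctrl.get_obs(); p=o['tool_pos']; Rm=rot(o['tool_rot']); c=np.array([.538,-.143,0]); a=np.radians(5); u=np.array([np.cos(a),np.sin(a),0]); v=np.array([-u[1],u[0],0])
print('tcp',p.round(4),'F',o['contact_force'].round(1),'t',o['t'],'open',round(o['opening'],3))
for n,q in dict(left=c+.086*v,far=c+.061*u,right=c-.086*v,near=c-.061*u).items():
    for z in(.1,.066): print(n,z,((q+[0,0,z]-p)@Rm*1000).round(1))
E
python3 m.py
```

```text
t: 1.2
tool_pos: [0.3608, 0.2678, 0.2313]
tool_rot: [0.494, 3.102, -0.0]
contact_force: [-0.1, -0.0, 0.0]
opening: 0.0001
grip_force: 0.0
t: 2.2
tool_pos: [0.5318, -0.0575, 0.1498]
tool_rot: [-0.49, -3.101, -0.001]
contact_force: [-1.2, 1.2, -0.2]
opening: -0.0
grip_force: 0.0
tcp [ 0.5318 -0.0575  0.1498] F [-1.2  1.2 -0.2] t 2.2 open -0.0
left 0.1 [ 1.1 -0.3 49.8]
left 0.066 [ 1.1 -0.3 83.8]
far 0.1 [-88.6 -55.7  49.6]
far 0.066 [-88.7 -55.6  83.6]
right 0.1 [ -66.  -158.6   49.6]
right 0.066 [ -66.1 -158.6   83.6]
near 0.1 [  23.8 -103.2   49.9]
near 0.066 [  23.7 -103.2   83.9]
```

Right over the left section. I'll lower to 0.095 and look before pressing.

```bash
python3 -m handwheel '[{"gripper":1,"offset":[0,0,10],"rotation":[0,0,0]},{"gripper":1,"offset":[0,0,20],"rotation":[0,0,0]},{"gripper":1,"offset":[0,0,30],"rotation":[0,0,0]},{"gripper":1,"offset":[0,0,40],"rotation":[0,0,0]},{"gripper":1,"offset":[0,0,50],"rotation":[0,0,0]},{"gripper":1,"offset":[0,0,60],"rotation":[0,0,0]},{"gripper":1,"offset":[0,0,60],"rotation":[0,0,0]},{"gripper":1,"offset":[0,0,60],"rotation":[0,0,0]}]'
python3 - <<'E'
from h import *
o=ctrl.get_obs(); ims=[]
c=np.array([.538,-.143,.066]); a=np.radians(5); u=np.array([np.cos(a),np.sin(a),0]); v=np.array([-u[1],u[0],0])
for n in('top','side'):
    d=cam(n); im=d['image'][:,:,::-1].copy(); q=proj(d,[c+.086*v,c+.061*u,c-.086*v,c-.061*u,o['tool_pos']])
    x,y=q[:4].mean(0).astype(int); k=6; im=cv2.resize(im[y-45:y+45,x-55:x+55],None,fx=3.6,fy=3.6,interpolation=2)
    for j,p in enumerate(q): cv2.circle(im,tuple(int(w) for w in ((p-[x-55,y-45]+.5)*3.6)),3,(0,0,255) if j<4 else (0,255,0),-1)
    ims.append(im)
cv2.imwrite('pics/c1.png',np.hstack(ims))
E
```

```text
t: 3.2
tool_pos: [0.5315, -0.0563, 0.0916]
tool_rot: [0.486, 3.103, -0.0]
contact_force: [0.7, 0.1, 0.8]
opening: 0.0001
grip_force: 0.0
```

View pics/c1.png

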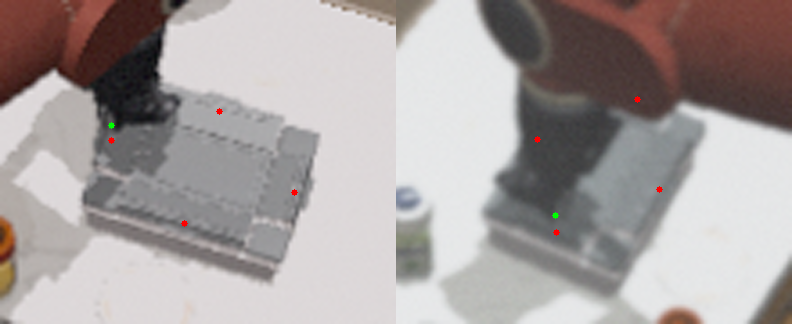

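Targets (red) fall on the rims. The fingertip itself is unclear against the shadow, so I'll zoom in.

```bash
python3 - <<'E'
from h import *
o=ctrl.get_obs(); ims=[]
for n in('top','side'):
    d=cam(n); im=d['image'][:,:,::-1].copy(); x,y=proj(d,o['tool_pos'])[0].astype(int); print(n,x,y)
    im=cv2.resize(im[y-30:y+20,x-25:x+25],(400,400),interpolation=2)
    im=cv2.convertScaleAbs(im,alpha=1.8,beta=0); ims.append(im)
cv2.imwrite('pics/c2.png',np.hstack(ims))
E
```

```text
top 308 210
side 295 181
```

View pics/c2.png

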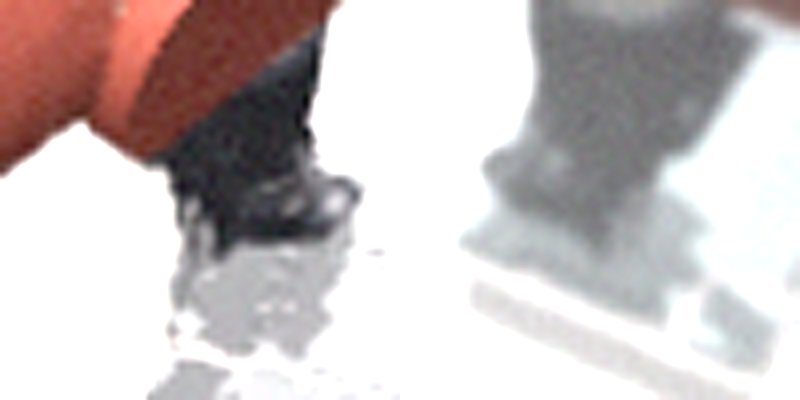

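The tips show at about (225,250) and (205,250), close to the expected (200,240) in both crops, so the TCP is right. I'll press now.

```bash
python3 -m handwheel '[{"gripper":1,"offset":[0,0,8],"rotation":[0,0,0]},{"gripper":1,"offset":[0,0,12],"rotation":[0,0,0]},{"gripper":1,"offset":[0,0,15],"rotation":[0,0,0]},{"gripper":1,"offset":[0,0,18],"rotation":[0,0,0]},{"gripper":1,"offset":[0,0,20],"rotation":[0,0,0]},{"gripper":1,"offset":[0,0,22],"rotation":[0,0,0]},{"gripper":1,"offset":[0,0,22],"rotation":[0,0,0]},{"gripper":1,"offset":[0,0,22],"rotation":[0,0,0]}]'; python3 m.py | head -3
```

```text
t: 4.4
tool_pos: [0.5311, -0.0563, 0.069]
tool_rot: [-0.486, -3.103, 0.0]
contact_force: [-0.4, 0.2, 0.6]
opening: -0.0001
grip_force: 0.0
tcp [ 0.5311 -0.0563  0.069 ] F [-0.4  0.2  0.6] t 4.4 open -0.0
left 0.1 [  0.2  -1.1 -31. ]
left 0.066 [ 0.2 -1.1  3. ]
```

```bash
python3 -m handwheel '[{"gripper":1,"offset":[0,0,1],"rotation":[0,0,0]},{"gripper":1,"offset":[0,0,2],"rotation":[0,0,0]},{"gripper":1,"offset":[0,0,3],"rotation":[0,0,0]},{"gripper":1,"offset":[0,0,4],"rotation":[0,0,0]},{"gripper":1,"offset":[0,0,4],"rotation":[0,0,0]},{"gripper":1,"offset":[0,0,4],"rotation":[0,0,0]},{"gripper":1,"offset":[0,0,4],"rotation":[0,0,0]},{"gripper":1,"offset":[0,0,4],"rotation":[0,0,0]}]'; python3 m.py | head -3
```

```text
t: 5.4
tool_pos: [0.5313, -0.0562, 0.0654]
tool_rot: [0.486, 3.104, -0.0]
contact_force: [-0.3, -1.1, -0.7]
opening: 0.0001
grip_force: 0.0
tcp [ 0.5313 -0.0562  0.0654] F [-0.3 -1.1 -0.7] t 5.4 open 0.0
left 0.1 [  0.4  -1.3 -34.6]
left 0.066 [ 0.4 -1.3 -0.6]
```

```bash
python3 -m handwheel '[{"gripper":1,"offset":[0,0,-20],"rotation":[0,0,0]},{"gripper":1,"offset":[0,0,-40],"rotation":[0,0,0]},{"gripper":1,"offset":[-30,-18,-40],"rotation":[0,0,0]},{"gripper":1,"offset":[-60,-37,-40],"rotation":[0,0,0]},{"gripper":1,"offset":[-89,-56,-40],"rotation":[0,0,0]},{"gripper":1,"offset":[-89,-56,-30],"rotation":[0,0,0]},{"gripper":1,"offset":[-89,-56,-20],"rotation":[0,0,0]},{"gripper":1,"offset":[-89,-56,-16],"rotation":[0,0,0]}]'; python3 m.py
python3 - <<'E'
from h import *
ims=[]
for n in('top','side'):
    d=cam(n); im=d['image'][:,:,::-1]; x,y=proj(d,[.538,-.143,.066])[0].astype(int)
    ims.append(cv2.resize(im[y-40:y+40,x-50:x+50],None,fx=4,fy=4,interpolation=2))
cv2.imwrite('pics/c3.png',np.hstack(ims))
E
```

```text
t: 6.4
tool_pos: [0.5975, -0.1356, 0.0797]
tool_rot: [-0.485, -3.101, -0.001]
contact_force: [-0.1, 1.0, -0.0]
opening: 0.0001
grip_force: 0.0
tcp [ 0.5975 -0.1356  0.0797] F [-0.1  1.  -0. ] t 6.4 open 0.0
left 0.1 [ 87.7  54.1 -20. ]
left 0.066 [87.6 54.1 14. ]
far 0.1 [ -1.8  -1.6 -20.3]
far 0.066 [-1.9 -1.6 13.7]
right 0.1 [  21.1 -104.5  -20.2]
right 0.066 [  21.  -104.5   13.8]
near 0.1 [110.7 -48.8 -20. ]
near 0.066 [110.6 -48.8  14. ]
```

View pics/c3.png

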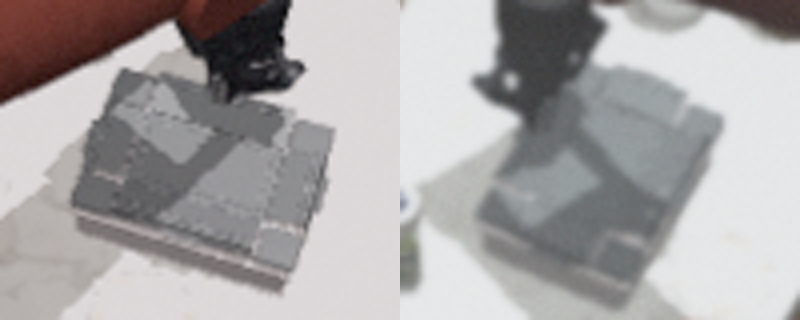

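The left edge (crop (100,130)) no longer bulges, so it looks shut. Next is the far section.

```bash
python3 -m handwheel '[{"gripper":1,"offset":[-2,-1,3],"rotation":[0,0,0]},{"gripper":1,"offset":[-2,-1,6],"rotation":[0,0,0]},{"gripper":1,"offset":[-2,-1,8],"rotation":[0,0,0]},{"gripper":1,"offset":[-2,-1,10],"rotation":[0,0,0]},{"gripper":1,"offset":[-2,-1,12],"rotation":[0,0,0]},{"gripper":1,"offset":[-2,-1,14],"rotation":[0,0,0]},{"gripper":1,"offset":[-2,-1,14],"rotation":[0,0,0]},{"gripper":1,"offset":[-2,-1,14],"rotation":[0,0,0]}]'
python3 -m handwheel '[{"gripper":1,"offset":[0,0,-20],"rotation":[0,0,0]},{"gripper":1,"offset":[0,0,-40],"rotation":[0,0,0]},{"gripper":1,"offset":[7,-35,-40],"rotation":[0,0,0]},{"gripper":1,"offset":[15,-70,-40],"rotation":[0,0,0]},{"gripper":1,"offset":[22,-103,-40],"rotation":[0,0,0]},{"gripper":1,"offset":[22,-103,-30],"rotation":[0,0,0]},{"gripper":1,"offset":[22,-103,-20],"rotation":[0,0,0]},{"gripper":1,"offset":[22,-103,-16],"rotation":[0,0,0]}]'; python3 m.py
```

```text
t: 7.5
tool_pos: [0.5998, -0.1382, 0.0665]
tool_rot: [-0.486, -3.102, -0.0]
contact_force: [0.1, 0.1, -0.1]
opening: 0.0
grip_force: 0.0
t: 8.5
tool_pos: [0.5479, -0.2285, 0.0824]
tool_rot: [-0.484, -3.103, -0.001]
contact_force: [1.3, 0.3, -0.1]
opening: -0.0002
grip_force: 0.0
tcp [ 0.5479 -0.2285  0.0824] F [ 1.3  0.3 -0.1] t 8.5 open -0.0
left 0.1 [ 68.8 157.7 -17.5]
left 0.066 [ 68.7 157.7  16.5]
far 0.1 [-20.7 102.  -17.6]
far 0.066 [-20.8 102.   16.4]
right 0.1 [  2.3  -0.9 -17.6]
right 0.066 [ 2.2 -0.9 16.4]
near 0.1 [ 91.8  54.8 -17.5]
near 0.066 [91.7 54.8 16.5]
```

```bash
python3 -m handwheel '[{"gripper":1,"offset":[1,-1,4],"rotation":[0,0,0]},{"gripper":1,"offset":[1,-1,8],"rotation":[0,0,0]},{"gripper":1,"offset":[1,-1,10],"rotation":[0,0,0]},{"gripper":1,"offset":[1,-1,12],"rotation":[0,0,0]},{"gripper":1,"offset":[1,-1,14],"rotation":[0,0,0]},{"gripper":1,"offset":[1,-1,16],"rotation":[0,0,0]},{"gripper":1,"offset":[1,-1,16],"rotation":[0,0,0]},{"gripper":1,"offset":[1,-1,16],"rotation":[0,0,0]}]'
python3 -m handwheel '[{"gripper":1,"offset":[0,0,-20],"rotation":[0,0,0]},{"gripper":1,"offset":[0,0,-40],"rotation":[0,0,0]},{"gripper":1,"offset":[30,18,-40],"rotation":[0,0,0]},{"gripper":1,"offset":[60,36,-40],"rotation":[0,0,0]},{"gripper":1,"offset":[90,55,-40],"rotation":[0,0,0]},{"gripper":1,"offset":[90,55,-30],"rotation":[0,0,0]},{"gripper":1,"offset":[90,55,-20],"rotation":[0,0,0]},{"gripper":1,"offset":[90,55,-16],"rotation":[0,0,0]}]'; python3 m.py
python3 -m handwheel '[{"gripper":1,"offset":[1,0,4],"rotation":[0,0,0]},{"gripper":1,"offset":[1,0,8],"rotation":[0,0,0]},{"gripper":1,"offset":[1,0,10],"rotation":[0,0,0]},{"gripper":1,"offset":[1,0,12],"rotation":[0,0,0]},{"gripper":1,"offset":[1,0,14],"rotation":[0,0,0]},{"gripper":1,"offset":[1,0,16],"rotation":[0,0,0]},{"gripper":1,"offset":[1,0,16],"rotation":[0,0,0]},{"gripper":1,"offset":[1,0,16],"rotation":[0,0,0]}]'
```

```text
t: 9.5
tool_pos: [0.5466, -0.23, 0.0669]
tool_rot: [-0.486, -3.103, -0.001]
contact_force: [0.5, -0.1, 0.5]
opening: 0.0003
grip_force: 0.0
t: 10.5
tool_pos: [0.4781, -0.1509, 0.0828]
tool_rot: [-0.487, -3.103, -0.0]
contact_force: [-0.3, -0.5, 0.6]
opening: 0.0004
grip_force: 0.0
tcp [ 0.4781 -0.1509  0.0828] F [-0.3 -0.5  0.6] t 10.5 open 0.0
left 0.1 [-21.2 105.1 -17.2]
left 0.066 [-21.2 105.1  16.8]
far 0.1 [-110.8   49.6  -17.3]
far 0.066 [-110.8   49.6   16.7]
right 0.1 [-87.9 -53.4 -17.2]
right 0.066 [-87.9 -53.4  16.8]
near 0.1 [  1.7   2.2 -17.2]
near 0.066 [ 1.7  2.2 16.8]
t: 11.5
tool_pos: [0.4769, -0.15, 0.0672]
tool_rot: [-0.486, -3.104, -0.0]
contact_force: [0.2, -0.4, -0.3]
opening: 0.0
grip_force: 0.0
```

```bash
python3 -m handwheel '[{"gripper":1,"offset":[0,0,-50],"rotation":[0,0,0]},{"gripper":1,"offset":[0,0,-100],"rotation":[0,0,0]},{"gripper":1,"offset":[0,0,-140],"rotation":[0,0,0]},{"gripper":1,"offset":[30,50,-150],"rotation":[0,0,0]},{"gripper":1,"offset":[60,100,-150],"rotation":[0,0,0]},{"gripper":1,"offset":[90,150,-150],"rotation":[0,0,0]},{"gripper":1,"offset":[120,200,-150],"rotation":[0,0,0]},{"gripper":1,"offset":[150,250,-150],"rotation":[0,0,0]}]'
python3 -m handwheel '[{"gripper":1,"offset":[20,40,0],"rotation":[0,0,0]},{"gripper":1,"offset":[40,80,0],"rotation":[0,0,0]},{"gripper":1,"offset":[60,120,0],"rotation":[0,0,0]},{"gripper":1,"offset":[80,160,0],"rotation":[0,0,0]},{"gripper":1,"offset":[100,190,0],"rotation":[0,0,0]},{"gripper":1,"offset":[110,210,0],"rotation":[0,0,0]},{"gripper":1,"offset":[110,210,0],"rotation":[0,0,0]},{"gripper":1,"offset":[110,210,0],"rotation":[0,0,0]}]'
python3 - <<'E'
from h import *
ims=[]
for n in('top','side'):
    d=cam(n); im=d['image'][:,:,::-1]; cv2.imwrite(f'pics/{n}9.png',im); x,y=proj(d,[.538,-.143,.066])[0].astype(int)
    ims.append(cv2.resize(im[y-40:y+40,x-50:x+50],None,fx=4,fy=4,interpolation=2))
cv2.imwrite('pics/c4.png',np.hstack(ims))
E
```

```text
t: 12.5
tool_pos: [0.41, 0.1355, 0.2176]
tool_rot: [0.487, 3.102, 0.001]
contact_force: [1.9, -0.5, 1.4]
opening: -0.0001
grip_force: 0.0
t: 13.5
tool_pos: [0.3701, 0.3669, 0.2172]
tool_rot: [0.486, 3.104, -0.001]
contact_force: [-0.4, -0.2, 0.1]
opening: 0.0002
grip_force: 0.0
```

View pics/c4.png

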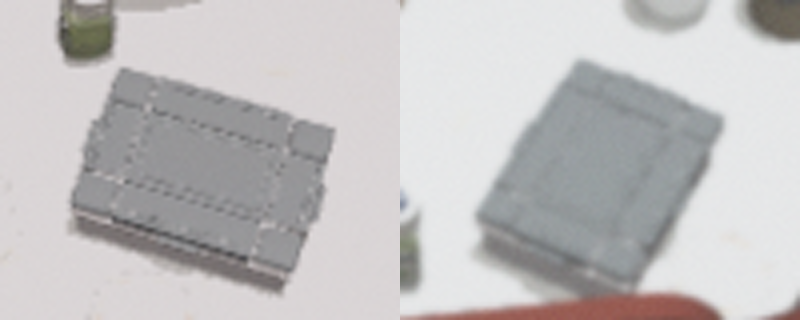

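View pics/top9.png

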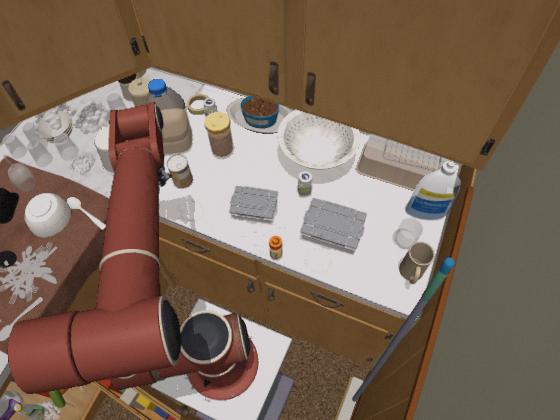

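All four edges look much flatter than before. Small bulges remain on the left (88,150) and right (325,195), so I'll work out what shut and raised edges should look like and compare.

```bash
python3 - <<'E'
from h import *
c=np.array([.538,-.143,0]); a=np.radians(5); u=np.array([np.cos(a),np.sin(a),0]); v=np.array([-u[1],u[0],0]); Z=np.array([0,0,1])
S=[]
for n in('top','side'):
    d=cam(n)
    for nm,e,h in(('left',v,.06),('right',-v,.06),('far',u,.035),('near',-u,.035)):
        base,s,r=proj(d,[c+e*(h+.035)+.0645*Z,c+e*(h+.035)+.066*Z,c+e*(h+.035*np.cos(.35))+(.066+.012)*Z])
        print(n,nm,'shut',(s-base).round(1),'raised',(r-base).round(1))
    im=d['image'][:,:,::-1]; o=cv2.imread(f'pics/{n}0.png')
    x,y=proj(d,c+.066*Z)[0].astype(int); x2,y2=proj(d,[.505,.129,.056])[0].astype(int)
    f=lambda m,x,y:cv2.resize(m[y-28:y+28,x-38:x+38],(266,196),interpolation=2)
    S.append(np.hstack([f(o,x,y),f(im,x,y),f(im,x2,y2)]))
cv2.imwrite('pics/c5.png',np.vstack(S))
E
```

```text
top left shut [ 0.  -0.2] raised [ 0.8 -1.9]
top right shut [ 0.1 -0.2] raised [-0.  -2.2]
top far shut [ 0.  -0.2] raised [ 0.3 -1.6]
top near shut [ 0.  -0.2] raised [ 0.5 -2.5]
side left shut [ 0.  -0.3] raised [ 0.5 -3. ]
side right shut [ 0.  -0.3] raised [ 0.1 -2.2]
side far shut [ 0.  -0.3] raised [ 0.7 -2.4]
side near shut [ 0.  -0.3] raised [-0.2 -2.8]
```

View pics/c5.png

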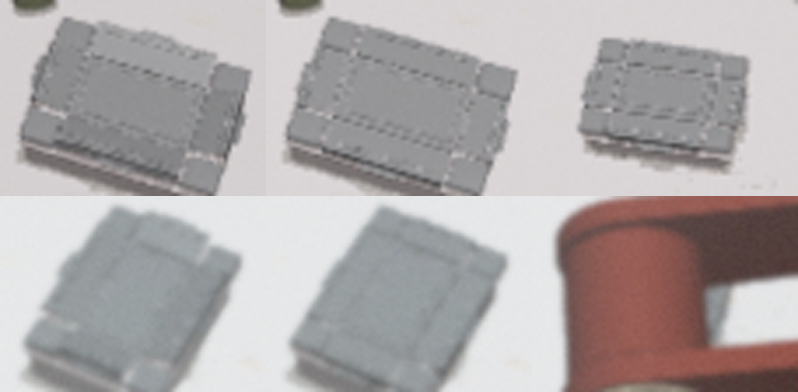

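The shading is now uniform across the middle and all four sections; before, it varied with each section's tilt. The already-shut box has the same small tab bulges, so every section is flat. Box and bystanders haven't moved, so I'm handing in.

```bash
python3 -c "
from station import ctrl
print(ctrl.finish_job())"
```

```text
the job is handed in; nothing more can be done
None
```

I pressed all four rim sections of the larger box down; in the final pictures they lie flat like the shut box's lid, with the box and the other things where they were, and I handed the job in at about 14 s (no verdict was returned).

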